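# Fit the domed hammering post into the bench jack

## Task

Take the round-domed steel post out of the wooden block and slide its rod straight down into the bench jack's upright holder, past the sprung side plunger, until its stop collar sits flush on the holder's rim, with the plunger in the rod's neck. How deep that is depends on where the collar is clamped on the rod, so feel for it. Press it firmly onto the rim for a moment at the end, with a push of about 2 kg and never more than 3.5 kg, then let go. Leave the other two posts in the block and everything else on the bench as it is.

Things in the scene. Friction and masses are not known exactly. Their poses are not given: they have to be found in the camera images.
- dome_post: The steel post to fit, told from its neighbours by its round dome; 0.2 to 0.36 kg. Origin at the centre of its foot, z up to the dome. Rod 16 mm in diameter up to 80 mm (foot tapered from 9 mm over its first 8 mm; neck 11 mm in diameter from 28 to 46 mm, its flanks reaching 16 mm at 22 and 52 mm); straight round head 28 mm in diameter from 80 to 112 mm, the part to grip; dome to 126 mm.
- post_top (a point): Top of the dome, on the post's axis, 126 mm above its foot. The post also carries a dark stop collar, a ring 38 mm in diameter and 6 mm thick, clamped immovably on the rod: its underside lies anywhere from 56 to 68 mm above the foot, differently each time, and is not measured. The collar decides how deep the post goes.
- rack: Wooden block, fixed, 85 mm (x) by 250 mm (y) and 72 mm high, origin at the centre of its underside, z up. Three holes of 19 mm diameter and 50 mm depth in a row along its y axis, at y = -80, 0 and 80 mm; in each stands one post, upright on the hole's floor 22 mm above the bench, in any order.
- flat_post: Neighbouring post, same rod and collar, head 24 mm in diameter with a flat 42 mm disc on top, 123 mm in all. Origin at its foot. To be left in its hole.
- cone_post: Neighbouring post, same rod and collar, head tapering to a blunt point, 129 mm in all. Origin at its foot. To be left in its hole.
- jack: Dark steel bench jack, fixed; origin at the centre of its underside, z up. Round flange 110 mm in diameter and 12 mm high, on it an upright tube 48 mm in diameter up to 78 mm with a bore of 18 mm (1 mm play all round the rod), open down to 12 mm. The plunger's housing sticks out along its +x axis at 60 mm height, with the knob reaching 60 mm from the axis.
- seat: The bright ring that forms the holder's rim, fixed on the tube: outer diameter 48 mm, hole 22 mm, from 78 to 84 mm above the bench. Origin at the centre of its underside. The post is home when its stop collar rests on this ring; its foot is then 16 to 28 mm above the bench.
- seat_top (a point): Centre of the top face of the seat ring, on the bore's axis, 84 mm above the bench.
- plunger (a joint): Travel of the spring plunger in m, 0 to 0.006, growing as it is pushed out. 0 with the bore empty, 0.001 to 0.0035 on the full rod, 0 to 0.0008 in the neck. Spring: 6.4 N plus 1.6 N per mm. Sliding the rod past it takes about 2 to 10 N downwards, most where the foot's taper meets the nose; it drops into the neck while the foot is between 38 and 32 mm above the bench, before the collar lands.
- plunger_knob (a point): Outer end of the plunger, a black knob 52 mm from the bore's axis and 60 mm above the bench; moves with it. The plunger's 10 mm ball nose stands in the bore at the same height. Not to be touched.
- shoe_a: Ivory shoe on its green last, 255 mm long, 150 mm high, at the left. Origin at the centre of its underside. Bystander.
- shoe_b: The same kind of shoe, at the right. Bystander.
- hammer: Hammer with wooden handle, 260 mm, lying beyond the jack. Bystander.
- glue_jar: Amber glass jar with white cap, 66 mm in diameter, 85 mm high, near the robot. Bystander.
- brush: Brush with dark handle, 190 mm, lying beyond the block. Bystander.
- tack_tin: Open aluminium tin, 64 mm in diameter, 45 mm high, beyond the middle. Bystander.
There are look-alikes about, which are no part of the job. Leave any orange look-alike of the dome_post alone.

How it is judged:
By the outcome, as a careful person would: the job done as asked, in the order asked, and still so for the second after the job is handed in, with the robot touching nothing.
It also fails if it takes over 72 s, if anything falls off the work surface, if the arm or the gripper's body presses on something with over 40 N, if the wrist force passes 120 N, or if a joint passes its speed limit or range.

## Robot

A 6-joint arm with a two-finger parallel gripper is mounted at the origin on the work surface. World frame = base frame: x ahead of the robot, y to its left, z up, the work surface at z = 0. Lengths are in m, angles in rad, forces in N, time in s.
With the tool pointing down it reaches from about 0.375 to 0.9 m from the base axis. Payload 3.1 kg.
Tool frame: the origin (TCP) lies at the centre of the arm's flange, where the gripper is bolted on; the fingertips stand 182 mm ahead of it and the grasp point (between the pads) lies 164 mm ahead of it; z points along the fingers, y is the line along which they close (so a half turn about z gives the same grasp; the last joint's range is limited). The gripper opens to 87 mm and grips with 3 to 60 N. Pads are 19 mm wide; open, the fingers measure 117 mm over their backs; the gripper's body (75 mm by 190 mm) begins 51 mm behind the grasp point.
Start: joints at [-0.178, 0.527, 1.433, -0, 1.181, -0.178], TCP at [0.625, 0, 0.405] pointing down, gripper open.
Joint ranges: [-3.08, 3.08], [-0.75, 2.2], [0.22, 2.44], [-1.43, 4.57], [0, 2.65], [-2.85, 2.85]. Speed limits (rad/s): [2.79, 2.79, 3.14, 3.14, 3.14, 3.14].

## Interface

Orientations are given as a unit quaternion [x, y, z, w].
In Python, from rig import * gives the robot as it stands.
- The arm moves only by the tool move_arm, never from a script. Its argument "commands" is a list that holds one entry, the list of rows, each a list of 6 numbers: the shift along the tool's x, y, z in units of 40 mm (1.0 is 40 mm), then the turn, a rotation vector about the tool's x, y, z in rad. A call has 1 to 12 rows; each row is the pose to reach, as a shift and turn from the pose commanded when the call began, along the tool's axes at that moment; what a row does not reach only later rows make up. A row lasts 1/8 s, in which the tool goes at most 62.5 mm and 10.7 degrees, less where a joint would pass 70% of its speed; a pose out of reach is approached as far as the arm can. A call with a gripper value outside its range is refused whole. "claw" is the closure, from -1 (fully open) to 1 (shut), so that 0 is half open, set as the call begins (left out, the last holds). The fingers move at their own pace and stop on an object; "squeeze" is the grip in N (left out, the last holds). Time passes only in rows, so rows that repeat a pose let the fingers close. It gives the time, the measured TCP pose, the force, the opening and the grip force at its end, in the units of the state.
- get_obs(): the state, without advancing time (a new reading comes with each control period).
- camera(name): name is "scene" or "side" or "wrist"; returns a dict with "pixels" (400x640x3 uint8, blue, green, red), "range_z" (400x640 float32, m along the optical axis (not along the pixel's ray), 0 where there is no reading), "camera_matrix" (3x3 intrinsics, pixels), "extrinsics" (4x4, takes a point from world to camera coordinates). Camera axes: x right, y up, looking along -z (the intrinsics and any distortion apply to the point x, -y, -z); pixel columns grow to the right and rows downward; lengths in m; the calibration is good to about 2 mm. A picture is of the moment at which its call begins.
- hand_in(): hands the job in; it is judged then, once.
The state is a dict: "time": time; "q": joint angles; "joint_velocities": joint speeds; "joint_torque": joint torques, N m; "position": TCP position; "tool_rot": TCP orientation; "ft_force": force on the tool from outside, world axes, zero at the start; "moment": the same for the moment, N m; "grip_width": finger opening in m; "grip_force": force on a finger pad.
Only numpy, scipy, OpenCV 4.12 (cv2) and the standard library are available. Lean on these libraries where they do the work, as an engineer would, in place of code of your own. Each camera call takes 0.05 s, during which the arm holds its last target. There are 200 camera calls.

## Working session

There is one attempt and no reset: what is moved stays moved. The work goes in short steps, Python scripts to look and compute and a tool call to move; the robot and the scene stay as the last step left them, time stands still between calls to the robot, and variables do not carry over. Pictures are saved under pics/ and viewed, at most 10 in all, crops included, and the job is handed in when it is done.

Besides the shell and the picture viewer there is one more tool, called after "Emit:" by a JSON object that holds its "api" and its "payload". move_arm: Moves the arm, as the interface text tells. Its arguments: {"type":"object","properties":{"commands":{"type":"array","items":{"type":"array","items":{"type":"array","items":{"type":"number"}}}},"claw":{"type":"number"},"squeeze":{"type":"number"}},"required":["commands"]}

```bash
mkdir -p pics; cat > h.py <<'E'
from rig import *
import numpy as np, cv2
def pts(c):
    """world point for every pixel from depth"""
    K=np.array(c["camera_matrix"]);E=np.array(c["extrinsics"]);d=c["range_z"]
    v,u=np.mgrid[:d.shape[0],:d.shape[1]]
    P=np.stack([(u-K[0,2])/K[0,0]*d,-(v-K[1,2])/K[1,1]*d,-d],-1)
    return (P-E[:3,3])@E[:3,:3]
def ray(c,u,v,z):
    K=np.array(c["camera_matrix"]);E=np.array(c["extrinsics"])
    r=E[:3,:3].T@np.array([(u-K[0,2])/K[0,0],-(v-K[1,2])/K[1,1],-1])
    o=-E[:3,:3].T@E[:3,3]
    return o+r*(z-o[2])/r[2]
E
python3 - <<'E'
from h import *
o=get_obs();print(o)
for n in("scene","side"):
    c=camera(n);cv2.imwrite(f"pics/{n}1.png",c["pixels"]);np.savez(f"{n}1.npz",**c)
    print(n,c["camera_matrix"],c["extrinsics"],(c["range_z"]>0).mean())
E
```

```text
{'time': 0.0, 'q': array([-1.78490955e-01,  5.28433986e-01,  1.43388190e+00, -1.57974049e-07,
        1.18138179e+00, -1.78489556e-01]), 'joint_velocities': array([ 3.96786538e-04,  1.54428114e-03, -1.52006026e-03, -5.72777413e-05,
        3.14175310e-03, -2.83611940e-04]), 'joint_torque': array([-5.45745443e-04, -4.40045428e+01, -1.76593530e+01,  6.32597599e-02,
        5.83207863e-02, -1.53719384e-04]), 'position': array([6.24660889e-01, 9.62778980e-05, 4.03797482e-01]), 'tool_rot': array([ 7.07106863e-01,  7.07105916e-01, -6.00339252e-04, -8.64507637e-04]), 'ft_force': array([-0.72854178, -0.73756103, -0.67281352]), 'moment': array([0.00446624, 0.0304193 , 0.03665662]), 'grip_force': 0.0, 'grip_width': 0.0875071644213985}
scene [[417.09786815   0.         314.95713654]
 [  0.         417.09786815 199.9612062 ]
 [  0.           0.           1.        ]] [[ 0.64082215  0.76767686 -0.00438336 -0.35337473]
 [-0.4536465   0.38327762  0.8045515   0.1842642 ]
 [ 0.61931561 -0.51358593  0.59386671 -1.54545844]
 [ 0.          0.          0.          1.        ]] 0.9953828125
side [[468.02226021   0.         321.53136354]
 [  0.         468.02226021 203.08401582]
 [  0.           0.           1.        ]] [[-0.93510084 -0.35437677 -0.00187864  0.55698403]
 [ 0.17528203 -0.46711441  0.86664891 -0.18924333]
 [-0.30799778  0.81007484  0.49891495 -1.11663001]
 [ 0.          0.          0.          1.        ]] 0.996
```

View pics/scene1.png

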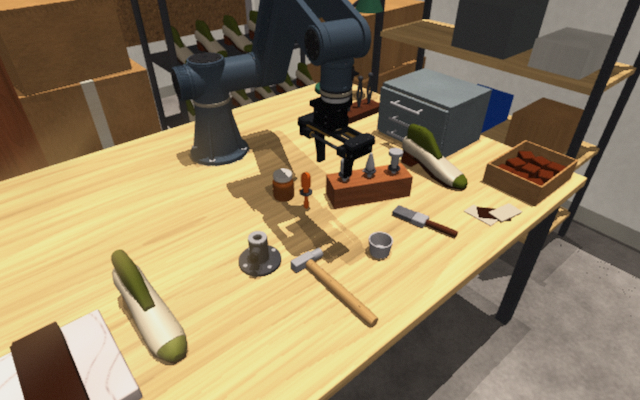

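View pics/side1.png

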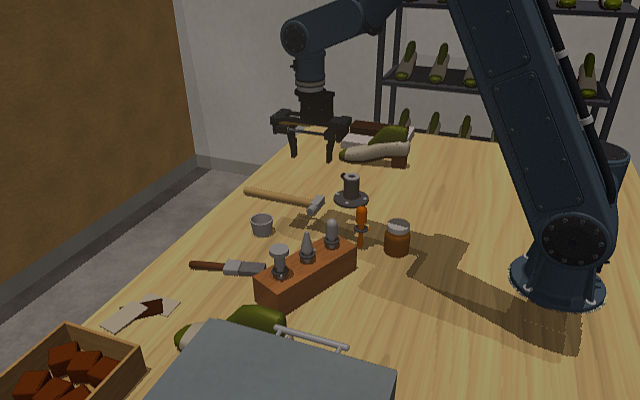

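The scene view shows the jack at about (258,255) and the block at (370,185). In the side view the dome post is at (331,230), the cone at (307,245), the flat post at (280,258), the orange look-alike at (361,220) and the jack tube top at (351,178).

```bash
python3 - <<'E'
from h import *
S=dict(np.load("side1.npz"));C=dict(np.load("scene1.npz"))
def comp(c,x0,x1,y0,y1,zlo,zhi,P):
    m=(P[...,0]>x0)&(P[...,0]<x1)&(P[...,1]>y0)&(P[...,1]<y1)&(P[...,2]>zlo)&(P[...,2]<zhi)
    return m
for n,c in(("scene",C),("side",S)):
    P=pts(c)
    for nm,u,v in ([("jack",258,238),("orange",306,180),("jar",284,178)] if n=="scene" else [("dome",331,224),("cone",307,237),("flat",280,247),("jack",351,178),("orange",361,210),("jar",397,228),("table",420,300)]):
        print(n,nm,P[v,u].round(4))
    m=comp(c,.3,.85,-.5,.45,.02,.16,P).astype(np.uint8)
    k,l,st,ce=cv2.connectedComponentsWithStats(m)
    for i in range(1,k):
        if st[i,4]>60:
            q=P[l==i];print(st[i],np.percentile(q,[1,50,99],axis=0).round(3).tolist())
E
```

```text
scene jack [ 0.5687 -0.2007  0.0683]
scene orange [0.4888 0.0196 0.1079]
scene jar [ 0.4118 -0.0026  0.0855]
[ 326  138  132   65 3505] [[0.473, 0.09, 0.021], [0.568, 0.243, 0.069], [0.695, 0.449, 0.145]]
[272 168  22  29 539] [[0.358, -0.023, 0.021], [0.4, -0.002, 0.062], [0.417, 0.035, 0.088]]
[299 172  13  32 261] [[0.459, 0.008, 0.022], [0.483, 0.02, 0.083], [0.494, 0.04, 0.126]]
[247 230  21  33 555] [[0.556, -0.253, 0.022], [0.596, -0.216, 0.07], [0.622, -0.188, 0.086]]
[368 231  25  23 369] [[0.723, 0.022, 0.02], [0.752, 0.054, 0.036], [0.782, 0.082, 0.047]]
[290 247  70  59 724] [[0.648, -0.162, 0.02], [0.722, -0.128, 0.025], [0.849, -0.08, 0.028]]
[ 117  249   70  108 1671] [[0.49, -0.5, 0.022], [0.622, -0.486, 0.059], [0.711, -0.462, 0.148]]
side dome [0.5123 0.1579 0.1444]
side cone [0.5458 0.2215 0.1408]
side flat [0.5821 0.2836 0.1459]
side jack [ 0.5732 -0.1909  0.0864]
side orange [0.4763 0.0348 0.1207]
side jar [0.3828 0.0295 0.0851]
side table [ 0.29    0.174  -0.0011]
[ 339  126   71   39 1563] [[0.464, -0.498, 0.021], [0.54, -0.479, 0.072], [0.697, -0.458, 0.147]]
[340 173  20  26 393] [[0.553, -0.243, 0.021], [0.574, -0.191, 0.064], [0.62, -0.181, 0.086]]
[259 190  66  22 336] [[0.647, -0.161, 0.02], [0.7, -0.12, 0.025], [0.845, -0.075, 0.029]]
[354 206  16  38 348] [[0.459, 0.013, 0.022], [0.475, 0.033, 0.084], [0.492, 0.045, 0.125]]
[250 213  23  19 341] [[0.723, 0.022, 0.021], [0.754, 0.051, 0.035], [0.782, 0.084, 0.047]]
[ 252  219  105   93 4892] [[0.463, 0.118, 0.022], [0.544, 0.249, 0.072], [0.633, 0.345, 0.146]]
[384 219  26  34 765] [[0.352, -0.013, 0.021], [0.381, 0.032, 0.062], [0.414, 0.044, 0.087]]
```

Emit:
{"api": "move_arm", "payload": {"commands": [[[0.9, -0.7, 0, 0, 0, 0.1], [1.9, -1.5, 0, 0, 0, 0.25], [2.8, -2.2, 0, 0, 0, 0.4], [3.5, -2.8, 0, 0, 0, 0.515], [3.75, -3.0, 0, 0, 0, 0.515], [3.75, -3.0, 0, 0, 0, 0.515], [3.75, -3.0, 0, 0, 0, 0.515]]]}}

```text
time: 0.98
position: [0.5061, 0.1493, 0.4048]
tool_rot: [0.864, 0.504, 0.0, 0.0]
ft_force: [0.3, 0.1, -0.5]
grip_width: 0.0869
grip_force: 0.0
```

```bash
python3 - <<'E'
from h import *
c=camera("wrist");cv2.imwrite("pics/w1.png",c["pixels"]);np.savez("w1.npz",**c)
o=get_obs();print(o["time"],o["position"],o["tool_rot"],o["ft_force"]);E=c["extrinsics"];print(E, -E[:3,:3].T@E[:3,3])
P=pts(c)
m=((P[...,2]>.115)&(P[...,2]<.17)).astype(np.uint8)
k,l,st,ce=cv2.connectedComponentsWithStats(m)
for i in range(1,k):
    if st[i,4]>40:
        q=P[l==i];print(st[i],np.percentile(q,[1,50,99],axis=0).round(4).tolist())
E
```

```text
1.025 [0.50607754 0.14913854 0.40473493] [8.64037928e-01 5.03426469e-01 3.36270678e-04 3.69725921e-04] [-0.27033155 -0.51466112 -0.26625879]
[[ 0.87000569 -0.49303889  0.00166054 -0.36864525]
 [ 0.47300459  0.83369375 -0.28499368 -0.33079683]
 [ 0.13912858  0.24873157  0.95852796 -0.49826142]
 [ 0.          0.          0.          1.        ]] [0.54651429 0.21796015 0.38393464]
[312  75  33  35 885] [[0.5405, 0.2065, 0.1155], [0.5515, 0.2179, 0.1323], [0.563, 0.2291, 0.1505]]
[ 319  179   37   42 1230] [[0.5065, 0.134, 0.1159], [0.5203, 0.1494, 0.1419], [0.5323, 0.1589, 0.1472]]
[348 313  29  25 578] [[0.4688, 0.018, 0.1155], [0.4816, 0.031, 0.121], [0.4927, 0.0394, 0.125]]
```

View pics/w1.png

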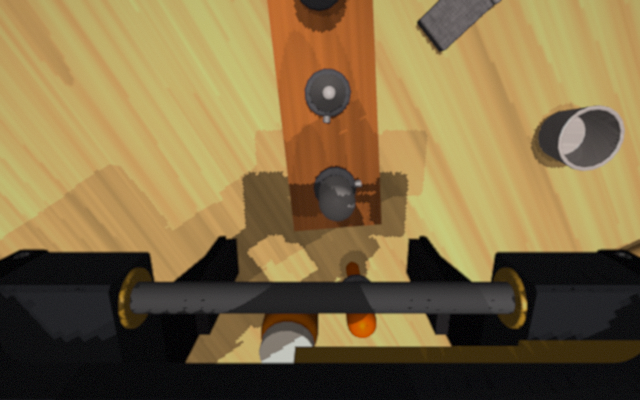

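The wrist view shows the dome head at about (337,193), at the near end of the block, the cone at (328,92) and the fingers below. I'll fit the dome's sphere for its axis.

```bash
python3 - <<'E'
from h import *
from scipy.optimize import least_squares as LS
from scipy.spatial.transform import Rotation as R
c=dict(np.load("w1.npz"));P=pts(c)
b=np.zeros((400,640),bool);b[175:225,315:362]=1
q=P[b&(P[...,2]>.1355)&(P[...,2]<.16)];print(len(q))
f=LS(lambda s:np.linalg.norm(q-s,axis=1)-.014,[.519,.148,.134],loss="soft_l1",f_scale=.001);print("sphere",f.x,np.abs(f.fun).mean())
h=P[b&(P[...,2]>.106)&(P[...,2]<.132)];print(len(h))
g=LS(lambda s:np.linalg.norm(h[:,:2]-s,axis=1)-.014,f.x[:2],loss="soft_l1",f_scale=.001);print("cyl",g.x,np.abs(g.fun).mean())
b[:]=0;b[75:112,310:348]=1
t=P[b&(P[...,2]>.1)];top=t[t[:,2]>.148];print("cone",top.mean(0),t[:,2].max())
k=top.mean(0)
a=k[:2]-f.x[:2];print("spacing",np.linalg.norm(a),"axis deg",np.degrees(np.arctan2(a[1],a[0])))
o=get_obs();r=R.from_quat(o["tool_rot"]);print("tooly",r.apply([0,1,0]))
w=np.r_[f.x[:2],.118]-(o["position"]+r.apply([0,0,.164]));print("shift units",r.inv().apply(w)/.04)
E
```

```text
967
sphere [0.51852171 0.14503016 0.13278968] 0.00037507477354389786
256
cyl [0.51861631 0.14500672] 0.00011875041099855333
cone [0.55135409 0.21773868 0.16709439] 0.3839346428938783
spacing 0.07977777746850445 axis deg 65.69789056624592
tooly [ 0.86995888 -0.49312331  0.00097749]
shift units [0.06256257 0.31428925 3.0686972 ]
```

Emit:
{"api": "move_arm", "payload": {"commands": [[[0.06, 0.31, 0, 0, 0, 0], [0.06, 0.31, 0.8, 0, 0, 0], [0.06, 0.31, 1.6, 0, 0, 0], [0.06, 0.31, 2.3, 0, 0, 0], [0.06, 0.31, 2.8, 0, 0, 0], [0.06, 0.31, 3.02, 0, 0, 0], [0.06, 0.31, 3.02, 0, 0, 0], [0.06, 0.31, 3.02, 0, 0, 0]]]}}

```text
time: 2.02
position: [0.5176, 0.1459, 0.2847]
tool_rot: [0.864, 0.504, 0.001, 0.0]
ft_force: [-0.5, 0.1, 0.3]
grip_width: 0.0869
grip_force: 0.0
```

Emit:
{"api": "move_arm", "payload": {"commands": [[[0, 0, 0, 0, 0, 0], [0, 0, 0, 0, 0, 0], [0, 0, 0, 0, 0, 0], [0, 0, 0, 0, 0, 0], [0, 0, 0, 0, 0, 0], [0, 0, 0, 0, 0, 0], [0, 0, 0, 0, 0, 0], [0, 0, 0, 0, 0, 0]]], "claw": 1, "squeeze": 50}}

```text
time: 3.02
position: [0.517, 0.146, 0.2839]
tool_rot: [0.864, 0.504, 0.0, 0.0]
ft_force: [0.7, 0.3, -0.2]
grip_width: 0.0269
grip_force: 50.0
```

Emit:
{"api": "move_arm", "payload": {"commands": [[[0, 0, -0.3, 0, 0, 0], [0, 0, -0.7, 0, 0, 0], [0, 0, -1.2, 0, 0, 0], [0, 0, -1.8, 0, 0, 0], [0, 0, -2.5, 0, 0, 0], [0, 0, -3.1, 0, 0, 0], [0, 0, -3.4, 0, 0, 0], [0, 0, -3.4, 0, 0, 0], [0, 0, -3.4, 0, 0, 0]]]}}

```text
time: 4.15
position: [0.5164, 0.146, 0.4191]
tool_rot: [0.864, 0.504, -0.001, -0.0]
ft_force: [-0.6, 0.3, -3.5]
grip_width: 0.0269
grip_force: 50.0
```

```bash
python3 - <<'E'
from h import *
from scipy.optimize import least_squares as LS
from scipy.spatial.transform import Rotation as R
# jack axis from ring top face in both fixed views
for n in("scene","side"):
    c=dict(np.load(n+"1.npz"));P=pts(c)
    m=(np.abs(P[...,:2]-[.58,-.21]).max(-1)<.06)&(P[...,2]>.078)&(P[...,2]<.092)
    v,u=np.nonzero(m);hull=cv2.convexHull(np.c_[u,v].astype(np.int32))
    X=np.array([ray(c,a,b,.084) for a,b in hull[:,0]])
    ctr,r=cv2.minEnclosingCircle(X[:,:2].astype(np.float32));print(n,m.sum(),P[m].mean(0),ctr,r)
    m2=(np.abs(P[...,:2]-[.58,-.21]).max(-1)<.09)&(P[...,2]>.045)&(P[...,2]<.074)
    d=P[m2][:,:2]-ctr;s=np.linalg.norm(d,axis=1)>.030;print(s.sum(), d[s].mean(0) if s.any() else "")
o=get_obs();print(o["time"],o["position"],o["ft_force"],o["q"])
c=camera("side");cv2.imwrite("pics/s2.png",c["pixels"][120:300,230:430].repeat(3,0).repeat(3,1))
r=R.from_quat(o["tool_rot"]);w=np.array([.58,-.21,0])-o["position"];print(r.inv().apply(w)/.04)
E
```

```text
scene 190 [ 0.5782886  -0.20953384  0.08327911] (0.5783287286758423, -0.21051742136478424) 0.026320910081267357
107 [ 0.03309462 -0.0306851 ]
side 100 [ 0.57560249 -0.2037459   0.08351269] (0.5741159915924072, -0.20324745774269104) 0.02900751680135727
23 [ 0.04057245 -0.03219162]
4.15 [0.51643558 0.14597142 0.41908848] [-0.59070698  0.32086694 -3.47063439] [ 6.71338996e-02  3.91416827e-01  1.63686856e+00 -1.53110642e-05
  1.11556491e+00  5.82141822e-01]
[-6.94916033  5.78588429 10.47507708]
```

View pics/s2.png

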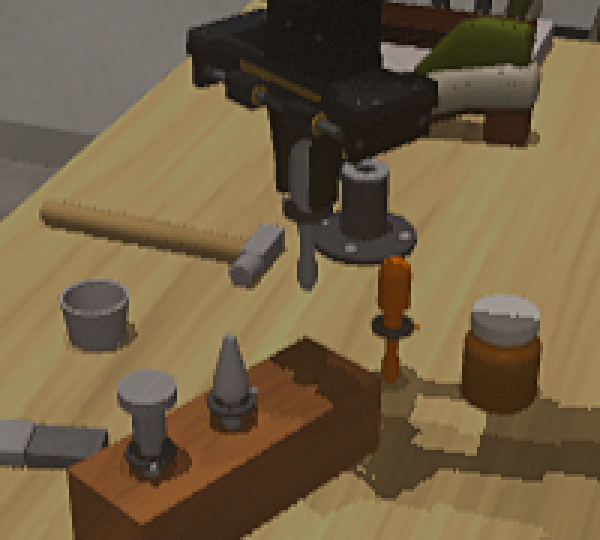

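The post is held upright and clear. The block's other two posts are at (230,380) and (148,420) in this crop, and the jack is behind the gripper at (365,200). I'll carry it past the jack so the wrist camera sees the rim.

Emit:
{"api": "move_arm", "payload": {"commands": [[[-0.5, 0.3, 0, 0, 0, 0], [-1.4, 0.9, 0, 0, 0, 0], [-2.4, 1.5, 0, 0, 0, 0], [-3.4, 2.2, 0, 0, 0, 0], [-4.4, 2.8, 0, 0, 0, 0], [-5.4, 3.5, 0, 0, 0, 0], [-6.4, 4.1, 0, 0, 0, 0], [-7.4, 4.7, 0, 0, 0, 0], [-8.2, 5.3, 0, 0, 0, 0], [-8.7, 5.6, 0, 0, 0, 0], [-8.76, 5.64, 0, 0, 0, 0], [-8.76, 5.64, 0, 0, 0, 0]]]}}

```text
time: 5.7
position: [0.5405, -0.269, 0.4194]
tool_rot: [0.864, 0.504, -0.0, -0.001]
ft_force: [-0.6, 0.4, -3.6]
grip_width: 0.0265
grip_force: 50.0
```

```bash
python3 - <<'E'
from h import *
c=camera("wrist");cv2.imwrite("pics/w2.png",c["pixels"]);np.savez("w2.npz",**c)
o=get_obs();print(o["time"],o["position"],o["tool_rot"],o["ft_force"])
P=pts(c)
m=(np.abs(P[...,:2]-[.577,-.207]).max(-1)<.05)&(P[...,2]>.079)&(P[...,2]<.092)
v,u=np.nonzero(m);hull=cv2.convexHull(np.c_[u,v].astype(np.int32))
X=np.array([ray(c,a,b,.084) for a,b in hull[:,0]])[:,:2]
print("rim",m.sum(),u.min(),u.max(),v.min(),v.max(),cv2.minEnclosingCircle(X.astype(np.float32)))
print(cv2.fitEllipse(X.astype(np.float32)*1000))
print(np.median(P[m][:,2]))
E
```

```text
5.75 [ 0.54052542 -0.26859509  0.4195187 ] [ 8.63604432e-01  5.04168708e-01 -8.31067760e-05 -1.13675202e-03] [ 0.40742519  0.56370619 -3.70693615]
rim 1848 300 353 76 131 ((0.5802553296089172, -0.20740456879138947), 0.023741470649838448)
((580.2312622070312, -207.3441619873047), (46.86623764038086, 46.90948486328125), 36.566436767578125)
0.08294217994533028
```

View pics/w2.png

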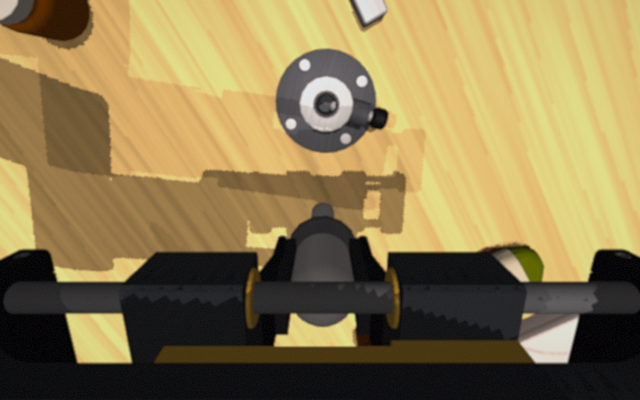

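The wrist view shows the rim centred at (326,103), the plunger knob at (379,118), and the held post's foot at (322,208). I'll measure the foot from the same camera so calibration errors cancel.

```bash
python3 - <<'E'
from h import *
from scipy.optimize import least_squares as LS
from scipy.spatial.transform import Rotation as R
c=dict(np.load("w2.npz"));P=pts(c);o=get_obs();r=R.from_quat(o["tool_rot"])
g=o["position"]+r.apply([0,0,.164]);print("grasp",g)
d=np.linalg.norm(P[...,:2]-g[:2],axis=-1)
def fit(lo,hi,rad):
    b=np.zeros((400,640),bool);b[195:330,280:365]=1
    q=P[b&(d<.03)&(P[...,2]>lo)&(P[...,2]<hi)]
    f=LS(lambda s:np.linalg.norm(q[:,:2]-s,axis=1)-rad,g[:2],loss="soft_l1",f_scale=.0007);print(lo,len(q),f.x,np.abs(f.fun).mean());return f.x
b=d<.03; q=P[b&(P[...,2]>.12)];print("minz",np.percentile(q[:,2],[0.2,1,5]))
a=fit(.167,.178,.008); fit(.241,.265,.014); fit(.15,.164,.0065)
for z in np.arange(.155,.28,.006):
    m=b&(P[...,2]>z)&(P[...,2]<z+.006); 
    if m.sum(): v,u=np.nonzero(m);print(round(z,3),m.sum(),u.min(),u.max(),v.min(),v.max())
for x in (a,g[:2]):
    print(r.inv().apply(np.r_[.5802-x[0],-.2074-x[1],0])/.04)
E
```

```text
grasp [ 0.5403139  -0.26828684  0.25551913]
minz [0.16830331 0.17991565 0.22769575]
0.167 105 [ 0.54155349 -0.26932366] 0.00013497567413909585
0.241 2017 [ 0.5414544  -0.26930773] 0.002178226404668671
0.15 1 [ 0.5406306  -0.26767153] 7.0696628490588e-09
0.161 20 312 333 202 209
0.167 58 312 333 202 211
0.173 69 312 334 206 216
0.179 116 312 334 208 217
0.185 7 319 324 214 215
0.221 274 291 358 216 249
0.227 784 291 353 217 249
0.233 213 278 367 233 253
0.239 465 277 368 235 258
0.245 509 275 370 240 263
0.251 569 273 371 244 271
0.257 715 269 375 250 280
0.263 743 263 382 256 280
0.269 968 260 385 263 323
0.275 903 260 385 272 326
[1.82307806e+00 8.02580186e-02 1.66367584e-03]
[1.81574169e+00 1.19987237e-01 1.57498557e-03]
```

Emit:
{"api": "move_arm", "payload": {"commands": [[[0.5, 0.02, 0, 0, 0, 0], [1.2, 0.05, 0, 0, 0, 0], [1.7, 0.08, 0, 0, 0, 0], [1.82, 0.08, 0.1, 0, 0, 0], [1.82, 0.08, 0.6, 0, 0, 0], [1.82, 0.08, 1.1, 0, 0, 0], [1.82, 0.08, 1.4, 0, 0, 0], [1.82, 0.08, 1.5, 0, 0, 0], [1.82, 0.08, 1.5, 0, 0, 0], [1.82, 0.08, 1.5, 0, 0, 0]]]}}

```text
time: 7.0
position: [0.5796, -0.2085, 0.3608]
tool_rot: [0.864, 0.504, 0.0, 0.001]
ft_force: [-0.1, -0.1, -3.6]
grip_width: 0.0271
grip_force: 50.0
```

```bash
python3 - <<'E'
from h import *
o=get_obs();print(o["time"],o["position"],o["tool_rot"],o["ft_force"],o["moment"])
ims=[]
for n,(u,v) in(("scene",(260,235)),("side",(351,180))):
    c=camera(n);im=c["pixels"][v-65:v+35,u-50:u+50];ims.append(cv2.resize(im,None,fx=4,fy=4,interpolation=2))
    P=pts(c);np.savez(n+"3.npz",**c)
cv2.imwrite("pics/f3.png",np.hstack(ims))
E
```

```text
7.0 [ 0.57962244 -0.20849277  0.36075979] [8.63882318e-01 5.03692924e-01 4.24283568e-04 7.73808525e-04] [-0.11610906 -0.05748762 -3.64530895] [0.00313872 0.05585128 0.03097984]
```

View pics/f3.png

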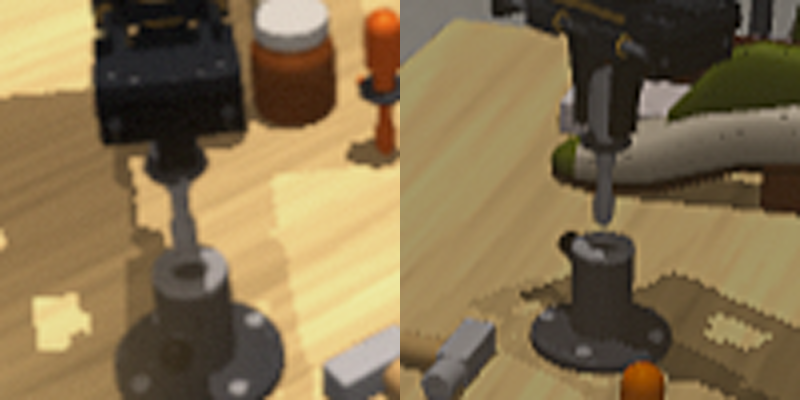

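Both views show the foot centred above the bore (left crop: foot (187,250) over hole (188,270); right crop: (603,222) over (605,243)). Going down in steps.

Emit:
{"api": "move_arm", "payload": {"commands": [[[0, 0, 0.2, 0, 0, 0], [0, 0, 0.4, 0, 0, 0], [0, 0, 0.6, 0, 0, 0], [0, 0, 0.75, 0, 0, 0], [0, 0, 0.75, 0, 0, 0]]]}}

```text
time: 7.72
position: [0.5791, -0.2081, 0.329]
tool_rot: [0.864, 0.504, -0.0, -0.001]
ft_force: [-0.4, 0.4, -3.7]
grip_width: 0.0267
grip_force: 50.0
```

```bash
python3 -c "
from h import *
o=get_obs();print(o['time'],o['position'],o['ft_force'],o['moment'])"
```

```text
7.725 [ 0.57914384 -0.20813343  0.32903493] [-0.3936804   0.36746994 -3.70399246] [ 0.11784459  0.12368214 -0.02404928]
```

Emit:
{"api": "move_arm", "payload": {"commands": [[[0, 0, 0.1, 0, 0, 0], [0, 0, 0.2, 0, 0, 0], [0, 0, 0.3, 0, 0, 0]]]}}

```text
time: 8.1
position: [0.5786, -0.2076, 0.3186]
tool_rot: [0.864, 0.504, -0.001, -0.002]
ft_force: [-4.2, 3.6, 0.8]
grip_width: 0.0264
grip_force: 50.1
```

Emit:
{"api": "move_arm", "payload": {"commands": [[[0, 0, 0.1, 0, 0, 0], [0, 0, 0.2, 0, 0, 0], [0, 0, 0.3, 0, 0, 0]]]}}

```text
time: 8.48
position: [0.5785, -0.2074, 0.3063]
tool_rot: [0.864, 0.504, -0.001, -0.002]
ft_force: [-5.0, 4.2, 5.9]
grip_width: 0.0267
grip_force: 50.1
```

Emit:
{"api": "move_arm", "payload": {"commands": [[[0, 0, 0.1, 0, 0, 0], [0, 0, 0.2, 0, 0, 0], [0, 0, 0.2, 0, 0, 0]]]}}

```text
time: 8.85
position: [0.5784, -0.2074, 0.2965]
tool_rot: [0.864, 0.504, -0.001, -0.002]
ft_force: [-2.4, 3.0, -5.6]
grip_width: 0.0268
grip_force: 50.0
```

Emit:
{"api": "move_arm", "payload": {"commands": [[[0, 0, 0.04, 0, 0, 0], [0, 0, 0.08, 0, 0, 0], [0, 0, 0.12, 0, 0, 0], [0, 0, 0.15, 0, 0, 0], [0, 0, 0.15, 0, 0, 0]]]}}

```text
time: 9.48
position: [0.5785, -0.2076, 0.2913]
tool_rot: [0.864, 0.504, -0.001, -0.002]
ft_force: [-4.2, 3.7, -3.0]
grip_width: 0.0268
grip_force: 50.0
```

Emit:
{"api": "move_arm", "payload": {"commands": [[[0, 0, 0.025, 0, 0, 0], [0, 0, 0.05, 0, 0, 0], [0, 0, 0.05, 0, 0, 0]]]}}

```text
time: 9.85
position: [0.5785, -0.2076, 0.2895]
tool_rot: [0.864, 0.504, -0.001, -0.002]
ft_force: [-3.7, 4.0, -1.8]
grip_width: 0.0267
grip_force: 50.0
```

Emit:
{"api": "move_arm", "payload": {"commands": [[[0, 0, 0.025, 0, 0, 0], [0, 0, 0.04, 0, 0, 0], [0, 0, 0.04, 0, 0, 0]]]}}

```text
time: 10.22
position: [0.5785, -0.2076, 0.2879]
tool_rot: [0.864, 0.504, -0.001, -0.002]
ft_force: [-3.4, 3.8, -1.5]
grip_width: 0.0269
grip_force: 50.0
```

Emit:
{"api": "move_arm", "payload": {"commands": [[[0, 0, 0.025, 0, 0, 0], [0, 0, 0.04, 0, 0, 0], [0, 0, 0.04, 0, 0, 0]]]}}

```text
time: 10.6
position: [0.5785, -0.2075, 0.2863]
tool_rot: [0.864, 0.504, -0.001, -0.002]
ft_force: [-4.8, 4.6, -1.3]
grip_width: 0.0266
grip_force: 50.0
```

Emit:
{"api": "move_arm", "payload": {"commands": [[[0, 0, 0.025, 0, 0, 0], [0, 0, 0.04, 0, 0, 0], [0, 0, 0.04, 0, 0, 0]]]}}

```text
time: 10.98
position: [0.5785, -0.2075, 0.2847]
tool_rot: [0.864, 0.504, -0.001, -0.002]
ft_force: [-4.3, 4.4, -1.6]
grip_width: 0.027
grip_force: 50.0
```

Emit:
{"api": "move_arm", "payload": {"commands": [[[0, 0, 0.025, 0, 0, 0], [0, 0, 0.04, 0, 0, 0], [0, 0, 0.04, 0, 0, 0]]]}}

```text
time: 11.35
position: [0.5785, -0.2075, 0.2833]
tool_rot: [0.864, 0.504, -0.001, -0.002]
ft_force: [-4.3, 3.8, 0.3]
grip_width: 0.0269
grip_force: 50.0
```

Emit:
{"api": "move_arm", "payload": {"commands": [[[0, 0, 0.012, 0, 0, 0], [0, 0, 0.012, 0, 0, 0]]]}}

```text
time: 11.6
position: [0.5785, -0.2076, 0.2828]
tool_rot: [0.864, 0.504, -0.001, -0.002]
ft_force: [-3.3, 5.2, 0.3]
grip_width: 0.0268
grip_force: 50.0
```

Emit:
{"api": "move_arm", "payload": {"commands": [[[0, 0, 0.012, 0, 0, 0], [0, 0, 0.012, 0, 0, 0]]]}}

```text
time: 11.85
position: [0.5785, -0.2075, 0.2822]
tool_rot: [0.864, 0.504, -0.001, -0.002]
ft_force: [-4.4, 3.3, -1.6]
grip_width: 0.0266
grip_force: 50.0
```

Not in contact yet.

Emit:
{"api": "move_arm", "payload": {"commands": [[[0, 0, 0.02, 0, 0, 0], [0, 0, 0.02, 0, 0, 0]]]}}

```text
time: 12.1
position: [0.5785, -0.2075, 0.2814]
tool_rot: [0.864, 0.504, -0.001, -0.002]
ft_force: [-3.7, 3.9, -2.1]
grip_width: 0.0266
grip_force: 50.0
```

Emit:
{"api": "move_arm", "payload": {"commands": [[[0, 0, 0.02, 0, 0, 0], [0, 0, 0.02, 0, 0, 0]]]}}

```text
time: 12.35
position: [0.5785, -0.2075, 0.2806]
tool_rot: [0.864, 0.504, -0.001, -0.002]
ft_force: [-4.4, 3.1, -1.2]
grip_width: 0.027
grip_force: 50.0
```

Emit:
{"api": "move_arm", "payload": {"commands": [[[0, 0, 0.02, 0, 0, 0], [0, 0, 0.02, 0, 0, 0]]]}}

```text
time: 12.6
position: [0.5785, -0.2075, 0.2805]
tool_rot: [0.864, 0.504, -0.001, -0.002]
ft_force: [-5.3, 5.1, 2.9]
grip_width: 0.0272
grip_force: 50.0
```

Emit:
{"api": "move_arm", "payload": {"commands": [[[0, 0, 0.02, 0, 0, 0], [0, 0, 0.02, 0, 0, 0]]]}}

```text
time: 12.85
position: [0.5785, -0.2074, 0.2805]
tool_rot: [0.864, 0.504, -0.001, -0.002]
ft_force: [-5.2, 4.8, 6.8]
grip_width: 0.0263
grip_force: 50.0
```

Emit:
{"api": "move_arm", "payload": {"commands": [[[0, 0, 0.02, 0, 0, 0], [0, 0, 0.02, 0, 0, 0]]]}}

```text
time: 13.1
position: [0.5784, -0.2074, 0.2805]
tool_rot: [0.864, 0.504, -0.001, -0.002]
ft_force: [-7.3, 6.3, 11.3]
grip_width: 0.027
grip_force: 50.0
```

Emit:
{"api": "move_arm", "payload": {"commands": [[[0, 0, 0.015, 0, 0, 0], [0, 0, 0.032, 0, 0, 0], [0, 0, 0.032, 0, 0, 0], [0, 0, 0.032, 0, 0, 0]]]}}

```text
time: 13.6
position: [0.5784, -0.2073, 0.2804]
tool_rot: [0.864, 0.504, -0.001, -0.001]
ft_force: [-9.3, 7.5, 18.3]
grip_width: 0.0266
grip_force: 50.0
```

Emit:
{"api": "move_arm", "payload": {"commands": [[[0, 0, 0, 0, 0, 0], [0, 0, 0, 0, 0, 0], [0, 0, 0, 0, 0, 0], [0, 0, 0, 0, 0, 0], [0, 0, 0, 0, 0, 0], [0, 0, 0, 0, 0, 0], [0, 0, 0, 0, 0, 0], [0, 0, 0, 0, 0, 0]]]}}

```text
time: 14.6
position: [0.5784, -0.2073, 0.2804]
tool_rot: [0.864, 0.504, -0.001, -0.001]
ft_force: [-10.1, 6.3, 18.2]
grip_width: 0.0267
grip_force: 50.0
```

```bash
python3 - <<'E'
from h import *
ims=[]
o=get_obs();print(o["ft_force"],o["moment"])
for n,(u,v) in(("scene",(260,235)),("side",(351,180))):
    c=camera(n);im=c["pixels"][v-65:v+35,u-50:u+50];ims.append(cv2.resize(im,None,fx=4,fy=4,interpolation=2))
cv2.imwrite("pics/f4.png",np.hstack(ims))
E
```

```text
[-10.1227796    6.31713775  18.19683736] [ 1.28880301  1.85239195 -0.04873579]
```

View pics/f4.png

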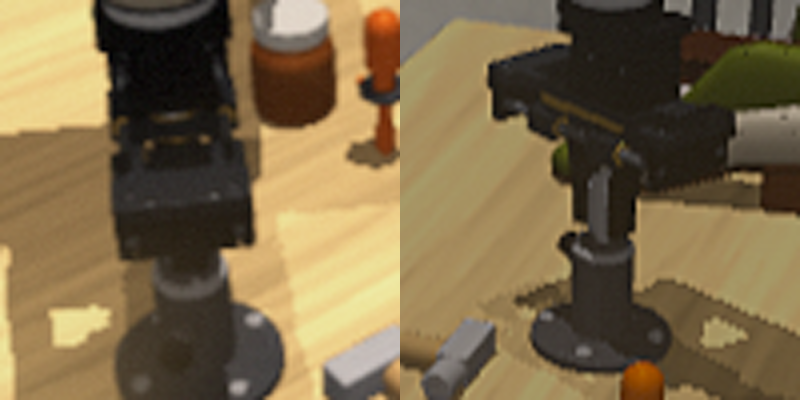

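Both views show the collar resting on the rim (right crop about (605,240)). I'll ease the load and let go.

Emit:
{"api": "move_arm", "payload": {"commands": [[[0, 0, -0.03, 0, 0, 0], [0, 0, -0.055, 0, 0, 0], [0, 0, -0.055, 0, 0, 0]]]}}

```text
time: 15.08
position: [0.5784, -0.2074, 0.2805]
tool_rot: [0.864, 0.504, -0.001, -0.002]
ft_force: [-5.5, 5.5, 6.7]
grip_width: 0.0267
grip_force: 50.0
```

Emit:
{"api": "move_arm", "payload": {"commands": [[[0, 0, 0, 0, 0, 0], [0, 0, 0, 0, 0, 0], [0, 0, 0, 0, 0, 0], [0, 0, 0, 0, 0, 0], [0, 0, 0, 0, 0, 0], [0, 0, 0, 0, 0, 0], [0, 0, 0, 0, 0, 0], [0, 0, 0, 0, 0, 0]]], "claw": -1}}

```text
time: 16.08
position: [0.5794, -0.2083, 0.2795]
tool_rot: [0.864, 0.504, -0.0, 0.0]
ft_force: [-0.1, 0.2, 0.4]
grip_width: 0.0863
grip_force: 0.0
```

Emit:
{"api": "move_arm", "payload": {"commands": [[[0, 0, -0.3, 0, 0, 0], [0, 0, -0.8, 0, 0, 0], [0, 0, -1.5, 0, 0, 0], [0, 0, -2.3, 0, 0, 0], [-0.8, 0, -3.0, 0, 0, 0], [-1.6, 0, -3.0, 0, 0, 0], [-2.0, 0, -3.0, 0, 0, 0], [-2.0, 0, -3.0, 0, 0, 0]]]}}

```text
time: 17.08
position: [0.5395, -0.2785, 0.3995]
tool_rot: [0.864, 0.503, 0.0, -0.0]
ft_force: [0.5, 0.1, -0.5]
grip_width: 0.0871
grip_force: 0.0
```

```bash
python3 - <<'E'
from h import *
from scipy.optimize import least_squares as LS
c=camera("wrist");P=pts(c);o=get_obs();print(o["time"],o["ft_force"])
d=np.linalg.norm(P[...,:2]-[.5802,-.2074],axis=-1)
q=P[(d<.03)&(P[...,2]>.134)&(P[...,2]<.17)];print("top z",len(q),np.percentile(q[:,2],[98,100]))
f=LS(lambda s:np.linalg.norm(q-s,axis=1)-.014,[.58,-.207,.132],loss="soft_l1",f_scale=.001);print("dome centre",f.x,np.abs(f.fun).mean())
m=(d<.03)&(P[...,2]>.075)&(P[...,2]<.096);print("collar/rim z",np.percentile(P[m][:,2],[5,25,50,75,95]))
a=cv2.resize(c["pixels"],None,fx=.625,fy=.625)
s=camera("side")["pixels"][115:215,301:401]
cv2.imwrite("pics/f5.png",np.hstack([a,cv2.resize(s,(250,250),interpolation=2)]))
E
```

```text
17.125 [ 0.29927756 -0.63197011  0.40585187]
top z 1217 [0.14391928 0.14509896]
dome centre [ 0.57879213 -0.20771561  0.12963458] 0.000384537373258142
collar/rim z [0.08174267 0.08267156 0.08353844 0.08827469 0.08964529]
```

View pics/f5.png

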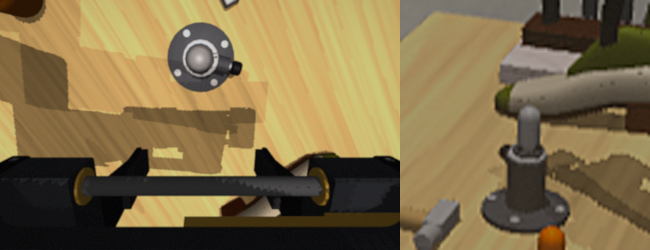

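The post stands upright in the holder (wrist view about (200,58)), with the collar top at about 0.090 m, which means it is flush on the 84 mm rim. The gripper is clear.

```bash
python3 -c "
from rig import *
print(hand_in())"
```

```text
the job is handed in; nothing more can be done
None
```

The dome post is in the jack's holder, collar flush on the rim, pressed with about 2 kg and released; the force dipped as the plunger met the neck. Handed in at about 17 s, result not reported.

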